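Drip tray through the tins

ROBOT

A 6-joint arm with a two-finger parallel gripper is mounted at the origin on a cart in front of the work surface, level with it; the furniture and walls round the work are solid. World frame = base frame: x ahead of the robot, y to its left, z up, the work surface at z = 0. Lengths are in m, angles in rad, forces in N, time in s.
With the tool pointing down it reaches from about 0.25 to 0.85 m from the base axis. Payload 12.5 kg.
Tool frame: the origin (TCP) lies at the very end of the fingers, on their centre line; the grasp point (between the pads) lies 19 mm behind it; z points along the fingers, y is the line along which they close (so a half turn about z gives the same grasp; the last joint's range is limited). The gripper opens to 93 mm and grips with 3 to 60 N. Pads are 15 mm wide; open, the fingers measure 128 mm over their backs; the gripper's body (75 mm by 188 mm) begins 65 mm behind the grasp point.
Start: joints at [-1.264, 0.351, 1.652, -0, 1.139, -0.085], TCP at [0.21, -0.508, 0.193] pointing down, gripper open.
Joint ranges: [-2.75, 2.75], [-0.79, 2.1], [0.01, 2.65], [-1.57, 4.71], [0.07, 3.14], [-2.87, 2.87]. Speed limits (rad/s): [2.22, 2.22, 2.79, 3.14, 3.14, 3.14].

INTERFACE

Orientations are given as a unit quaternion [w, x, y, z].
In Python, from plant import manip gives the robot as it stands.
- The arm moves only by the tool arm_command, never from a script. Its arguments are lists of equal length, an entry for each row: "offset": the shift along the tool's x, y, z in cm, a list of three; "twist": the turn, a rotation vector about the tool's x, y, z in degrees, a list of three; "claw": the opening, from -1 (shut) to 1 (fully open). A call has 1 to 12 rows; each row shifts and turns the commanded pose from where the row before left it, along the tool's axes as they then stand; what a row does not reach is not made up. A row lasts 1/8 s, in which the tool goes at most 62.5 mm and 10.7 degrees, less where a joint would pass 70% of its speed; a pose out of reach is approached as far as the arm can. A call is refused whole if a number of a shift passes 6.25 or a number of a turn 10.7, either way. A call with a gripper value outside its range is refused whole. The fingers move at their own pace and stop on an object; the grip force is fixed at half the most. Time passes only in rows, so rows that do not move let the fingers close. It gives the time, the measured TCP pose, the force, the opening and the grip force at its end, in the units of the state.
- manip.observe(): the state, without advancing time (a new reading comes with each control period).
- manip.get_image(name): name is "side" or "top" or "wrist"; returns a dict with "color" (420x560x3 uint8, red, green, blue), "fx", "fy", "cx", "cy" (pixels), "pose" (4x4, takes a point from camera to world coordinates); the wrist camera has in their place "hand_eye" (4x4, takes a point from camera to tool coordinates, whose origin is the TCP and whose axes are the flange's). Camera axes: x right, y down, z forward; pixel columns grow to the right and rows downward; lengths in m; the calibration is good to about 2 mm. A picture is of the moment at which its call begins: read the wrist's pose just before it. There is no depth.
- manip.sign_off(): hands the job in; it is judged then, once.
Trained networks look in the newest picture that a camera, given by its name, has taken for a name from the list of things; names that differ only in an ending like _2 or _b are one class to them, and where a whole thing is asked for, a point or a joint stands for the part that bears it (a point fixed in the world has none). Each returns a list of dicts, best first, with "conf" (0 to 1); they miss things now and then, are a little off and sometimes report something else, mostly with a low value. They report only what shows in the picture. A call takes as long as a camera call. They do not tell look-alikes from the thing itself.
- manip.regions_of(camera, label): "mask" (420x560 bool, what is visible of it) and "extent" ([left, top, right, bottom] in pixels, round what is visible of it).
The state is a dict: "time": time; "joint_pos": joint angles; "joint_velocities": joint speeds; "tau": joint torques, N m; "ee_pos": TCP position; "orientation": TCP orientation; "wrist_force": force on the tool from outside, world axes, zero at the start; "ft_torque": the same for the moment, N m; "opening": opening from 0.0 (shut) to 1.0 (fully open); "grip_force": force on a finger pad.
Only numpy, scipy, OpenCV 4.12 (cv2) and the standard library are available. Lean on these libraries where they do the work, as an engineer would, in place of code of your own. Each camera call takes 0.05 s, during which the arm holds its last target. There are 200 camera calls.

TASK

Push the white drip tray across the worktop, through the narrow gap between the two blue tins that stand in front of the cutlery caddy, until its far end reaches the foot of the caddy. Leave it straight in the gap. Only push it with the fingers: the tray must stay flat on the worktop and never be lifted, neither it nor the hand may be rammed against the tins, and the caddy and everything else must stay where they are.

Things in the scene. Friction and masses are not known exactly. Their poses are not given: they have to be found in the camera images.
- drip_tray: Loose white plastic drip tray, a rectangle 150 mm long (its x axis) by 100 mm wide (y), 22 mm high with upright outer walls 6 mm thick, a 4 mm floor with grey ribs and corners rounded to 14 mm; about 0.35 kg (0.25 to 0.5). Origin: centre of its underside. Its +x end is the far end, which starts turned toward the tins, up to about 20 degrees askew to the way through and up to 60 mm to the side of it.
- tray_front (a point): Middle of the tray's far (+x) end face, at its foot: 75 mm along x from the tray's origin.
- tin_left: Upright blue and yellow food tin in front of the caddy (not the like tin far back in the left corner), 57 mm across, 72 mm high, fixed to the worktop. Origin: centre of its underside. Its x axis is the direction of the way through the gap, away from the robot; the right tin's centre lies 167.4 mm from it along its -y.
- tin_right: The second, equal tin, also fixed. Origin: centre of its underside. The clear gap between the tins is 110 mm, so the tray passes lengthwise with 5 mm on each side.
- gap (a point): Point on the worktop midway between the two tin centres. Axes: x along the way through, away from the robot; y toward the left tin; z up.
- utensil_caddy: Loose plastic cutlery cup with ladle, spatula and tongs standing in it, 0.6 kg, cup 112 mm high and 87 mm across its rim, 288 mm high with the utensils. It stands behind the gap. Its origin is not on the cup's axis: see caddy_axis.
- tea_mug: Bystander: striped mug, 90 mm across, 97 mm high. Origin: centre of its underside.
- lemon: Bystander: lemon, 83 x 58 mm. Origin: centre of its underside.
- dish_soap: Bystander: white soap bottle, 50 x 77 x 214 mm. Origin: centre of its underside.
- wooden_spoon: Bystander: wooden spoon, 310 mm long, lying flat. Origin: centre of its underside.
- fork: Bystander: fork, 196 mm long, lying flat. Origin: centre of its underside.
- caddy_axis (a point): Foot of the cup's axis, on the worktop. The cup tapers to 38 mm radius at its foot, so the tray just touches it when its far end face is 39 mm short of this point; the axis lies within 10 mm of the straight line through the gap.
Things that resemble listed ones, but are neither listed nor needed, are in the scene too. Leave any red look-alike of the tin_left alone.

How it is judged:
By the outcome, as a careful person would: the job done as asked, in the order asked, and still so for the second after the job is handed in, with the robot touching nothing.
It also fails if it takes over 64 s, if anything falls off the work surface, if the arm or the gripper's body presses on something with over 40 N, if the wrist force passes 120 N, or if a joint passes its speed limit or range.

## Working session

There is one attempt and no reset: what is moved stays moved. The work goes in short steps, Python scripts to look and compute and a tool call to move; the robot and the scene stay as the last step left them, time stands still between calls to the robot, and variables do not carry over. Pictures are saved under pics/ and viewed, at most 10 in all, crops included, and the job is handed in when it is done.

Besides the shell and the picture viewer there is one more tool, called after "Call:" as name(argument=value, ...) on one line, values as JSON. arm_command: Moves the arm, as the interface text tells. Its arguments: {"type":"object","properties":{"offset":{"type":"array"},"twist":{"type":"array"},"claw":{"type":"array"}},"required":["offset","twist","claw"]}

```bash
mkdir -p pics
cat > h.py <<'E'
import numpy as np,cv2
from plant import manip
def snap(n,f=None):
    im=manip.get_image(n)
    if f: cv2.imwrite('pics/'+f,im['color'][:,:,::-1])
    return im
def ray(im,T,u,v,z=0.):
    u=np.atleast_1d(u);v=np.atleast_1d(v)
    d=np.stack([(u-im['cx'])/im['fx'],(v-im['cy'])/im['fy'],np.ones(len(u))],1)@T[:3,:3].T
    o=T[:3,3]; return o+d*((z-o[2])/d[:,2])[:,None]
def proj(im,T,p):
    p=(np.atleast_2d(p)-T[:3,3])@T[:3,:3]
    return np.stack([im['fx']*p[:,0]/p[:,2]+im['cx'],im['fy']*p[:,1]/p[:,2]+im['cy']],1)
E
python3 - <<'E'
from h import *
s=manip.observe();print({k:np.round(v,3) for k,v in s.items()})
ims={}
for n in('top','side'):
    im=snap(n,n+'0.png');ims[n]=im;print(n,im['fx'],im['cx'],im['cy'],np.round(im['pose'],3).tolist())
    for l in('drip_tray','tin_left','utensil_caddy','lemon','tea_mug'):
        for r in manip.regions_of(n,l)[:4]:print(l,round(r['conf'],2),r['extent'],r['mask'].sum())
cv2.imwrite('pics/both.png',np.hstack([cv2.resize(ims[n]['color'],(400,300)) for n in ims])[:,:,::-1])
E
```

```text
{'time': np.float64(0.0), 'joint_pos': array([-1.264,  0.351,  1.652,  0.   ,  1.139, -0.085]), 'joint_velocities': array([ 0.001, -0.   ,  0.001,  0.001, -0.001, -0.   ]), 'tau': array([-3.0000e-03, -4.9734e+01, -2.8526e+01,  7.0000e-02,  2.6000e-02,
       -0.0000e+00]), 'ee_pos': array([ 0.21 , -0.508,  0.192]), 'orientation': array([-0.001,  0.981,  0.195, -0.   ]), 'wrist_force': array([ 0.7  , -0.267, -0.647]), 'ft_torque': array([0.022, 0.014, 0.028]), 'grip_force': np.float64(0.0), 'opening': np.float64(0.999)}
top 541.568918818587 274.85976030917465 214.19072923167352 [[-0.136, -0.962, 0.237, 0.274], [-0.991, 0.133, -0.029, 0.026], [-0.004, -0.239, -0.971, 1.62], [0.0, 0.0, 0.0, 1.0]]
drip_tray 0.68 [277.7, 229.1, 318.4, 287.1] 1688
drip_tray 0.39 [253.5, 196.7, 277.3, 223.9] 402
tin_left 0.92 [348.7, 241.0, 368.4, 267.0] 377
tin_left 0.91 [254.7, 199.2, 276.9, 224.1] 351
tin_left 0.81 [197.4, 261.0, 224.6, 286.8] 387
tin_left 0.75 [235.8, 266.9, 254.8, 287.7] 353
utensil_caddy 0.82 [271.6, 155.7, 305.6, 184.5] 660
lemon 0.86 [145.5, 240.6, 165.2, 261.9] 401
tea_mug 0.91 [144.5, 202.1, 179.9, 226.6] 801
tea_mug 0.48 [143.1, 239.5, 163.5, 263.8] 414
side 443.9949509473911 277.8616360052887 212.71706479635603 [[0.952, -0.105, 0.288, 0.171], [-0.306, -0.381, 0.873, -1.379], [0.018, -0.919, -0.394, 0.656], [0.0, 0.0, 0.0, 1.0]]
drip_tray 0.76 [231.2, 218.5, 277.6, 237.3] 725
tin_left 0.83 [226.7, 194.1, 246.7, 219.4] 367
tin_left 0.73 [281.6, 196.7, 300.5, 223.5] 355
tin_left 0.67 [257.9, 235.1, 273.5, 263.6] 534
tin_left 0.6 [229.6, 185.7, 242.3, 204.7] 159
utensil_caddy 0.65 [312.2, 144.2, 345.1, 228.5] 983
lemon 0.52 [239.3, 176.1, 257.2, 188.5] 168
tea_mug 0.98 [260.7, 164.6, 287.2, 193.2] 517
```

View pics/top0.png

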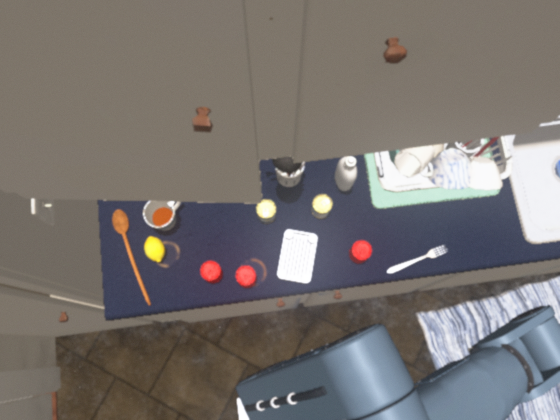

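View pics/side0.png

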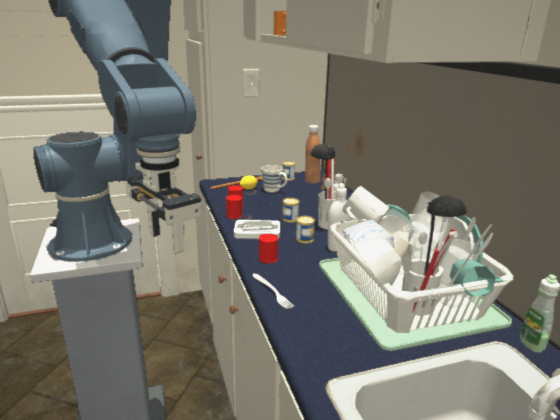

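The top view shows the tray at (298,256) and the yellow-lidded blue tins of the gap at (266,209) and (322,204), with the caddy at (289,172). The look-alikes are the red tins at (361,250), (210,270) and (246,275). In the side view the pair stands at (291,209) and (305,229), and the far-back tin at (289,170) is the one to ignore.

```bash
cat > meas.py <<'E'
from h import *
def gapframe(im):
    T=im['pose'];c=im['color'];hsv=cv2.cvtColor(c,cv2.COLOR_RGB2HSV)
    out=[]
    for (u,v) in((266,209),(322,204)):
        m=np.zeros(c.shape[:2],bool);m[v-15:v+16,u-15:u+16]=1
        y=m&(hsv[...,0]>15)&(hsv[...,0]<40)&(hsv[...,1]>40)&(hsv[...,2]>110)
        vv,uu=np.nonzero(y);(cu,cv),r=cv2.minEnclosingCircle(np.stack([uu,vv],1).astype(np.float32))
        out.append(ray(im,T,(uu.mean()),(vv.mean()),.072)[0]); print('tin',len(uu),uu.mean(),vv.mean(),cu,cv,r,out[-1].round(4))
    return out
def tray(im,box,z=.022):
    T=im['pose'];c=im['color'];x0,y0,x1,y1=box
    m=np.zeros(c.shape[:2],np.uint8);s=c[y0:y1,x0:x1].astype(int)
    m[y0:y1,x0:x1]=(s.min(2)>120)
    n,l,st,ce=cv2.connectedComponentsWithStats(m);k=1+np.argmax(st[1:,4])
    vv,uu=np.nonzero(l==k);p=ray(im,T,uu,vv,z)[:,:2]
    (cx,cy),(w,h),a=cv2.minAreaRect((p*1000).astype(np.float32))
    if w<h: w,h,a=h,w,a+90
    a=(a+90)%180-90
    print('tray n',len(uu),'c',round(cx,1),round(cy,1),'size',round(w,1),round(h,1),'ang',round(a,2));return np.array([cx,cy])/1000,a
E
python3 - <<'E'
from meas import *
im=snap('top')
L,R=gapframe(im);d=L-R;print('dist',np.linalg.norm(d[:2]))
g=(L+R)/2; yx=d[:2]/np.linalg.norm(d[:2]); xx=np.array([yx[1],-yx[0]]);print('gap',g,'ang',np.degrees(np.arctan2(xx[1],xx[0])))
c,a=tray(im,(265,220,330,295)); e=c-g[:2];print('tray in gap frame',e@xx,e@yx)
c=im['color'][140:300,190:390];cv2.imwrite('pics/crop.png',cv2.resize(c,(800,640))[:600,:,::-1])
for r in manip.regions_of('top','utensil_caddy'):
    vv,uu=np.nonzero(r['mask']);print(r['conf'],ray(im,im['pose'],uu.mean(),vv.max(),0.))
    for z in(0.,.112):print(z,ray(im,im['pose'],[289.],[175.],z))
E
```

```text
tin 225 265.43111111111114 208.52444444444444 262.33782958984375 207.3378448486328 13.870585441589355 [0.6729 0.0056 0.072 ]
tin 267 321.17977528089887 204.1385767790262 321.5 205.5 12.349188804626465 [ 0.6636 -0.1594  0.072 ]
dist 0.1652566525565633
gap [ 0.6682792 -0.0769393  0.072    ] ang -3.2237438461822174
tray n 1854 c 529.9 -69.7 size 157.7 107.6 ang -17.93
tray in gap frame -0.13853888501259234 -0.0005678060103899516
0.58 [[ 0.75389427 -0.0737865   0.        ]]
0.0 [[ 0.78895208 -0.08292918  0.        ]]
0.112 [[ 0.75334125 -0.07536966  0.112     ]]
```

View pics/crop.png

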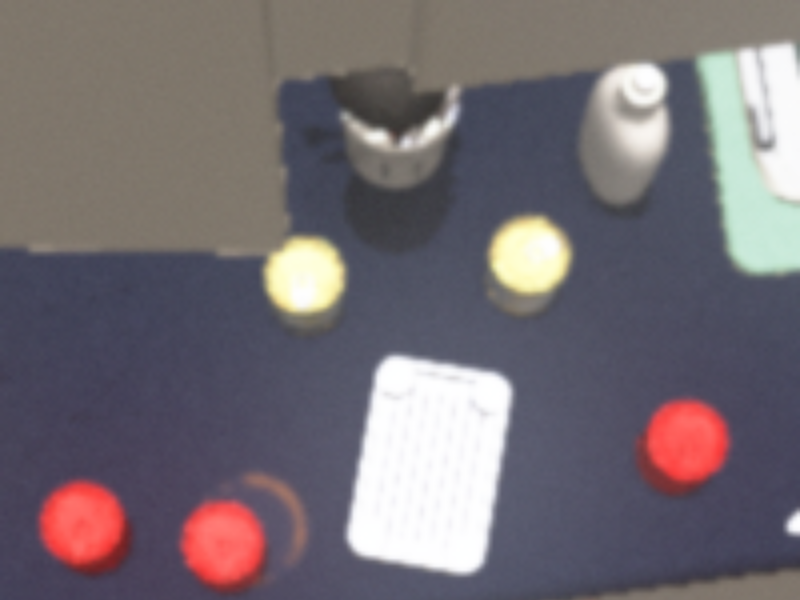

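The crop shows both wanted tins (lids at crop (305,275) and (530,255)), the tray with its flat rear edge toward the robot, and the red tins well apart. I'll refine the tin positions by projecting the known cylinders.

```bash
cat > fit.py <<'E'
from h import *
from scipy.optimize import minimize
S=8
def poly_mask(im,T,pts,box):
    x0,y0,x1,y1=box;q=(proj(im,T,pts)-[x0,y0]+.5)*S-.5
    m=np.zeros(((y1-y0)*S,(x1-x0)*S),np.uint8);cv2.fillConvexPoly(m,cv2.convexHull(np.round(q).astype(np.int32)),1)
    return cv2.resize(m.astype(np.float32),(x1-x0,y1-y0),interpolation=cv2.INTER_AREA)
t=np.linspace(0,2*np.pi,60)
def cyl(x,y,r=.0285,h=.072):return np.array([(x+r*np.cos(a),y+r*np.sin(a),h) for a in t])
def rect(x,y,a,z=(.022,)):
    l=[]
    for sx,sy in((1,1),(1,-1),(-1,1),(-1,-1)):
        for b in t[::3]: l.append((sx*.061+.014*np.cos(b),sy*.036+.014*np.sin(b)))
    l=np.array(l);c,s=np.cos(a),np.sin(a);xy=l@np.array([[c,s],[-s,c]])+[x,y]
    return np.vstack([np.c_[xy,np.full(len(xy),k)] for k in z])
def fit(im,T,box,score,shape,p0,sc):
    # score: soft image, >0.5 inside
    x0,y0,x1,y1=box;s=score[y0:y1,x0:x1]
    f=lambda p:((poly_mask(im,T,shape(*p),box)-s)**2).sum()
    best=None
    p=np.array(p0,float)
    for k in(1,.3,.1):
        sim=np.vstack([p]+[p+k*np.eye(len(p))[i]*sc[i] for i in range(len(p))])
        r=minimize(f,p,method='Nelder-Mead',options=dict(initial_simplex=sim,maxiter=150));p=r.x
    return p,r.fun
def run(im,traybox,tray0,tins=True):
    T=im['pose'];c=im['color'].astype(float)
    if tins:
        g=np.clip((c[...,0]-65)/100,0,1) # red channel: lid bright, dark blue top low
        o=[]
        for (u,v),p0 in(((266,209),(.673,.005)),((322,204),(.664,-.161))):
            p,e=fit(im,T,(u-17,v-16,u+18,v+8),g,cyl,p0,(.006,.006));o.append(p);print('tin',p.round(4),e)
        L,R=o;d=L-R;gp=(L+R)/2;th=np.arctan2(-d[0],d[1]);print('dist',np.hypot(*d),'gap',gp.round(4),np.degrees(th))
        np.save('gap.npy',[*gp,th])
    gx,gy,th=np.load('gap.npy')
    g=np.clip((c.min(2)-70)/120,0,1);x0,y0,x1,y1=traybox
    p,e=fit(im,T,traybox,g,lambda x,y,a:rect(x,y,a),tray0,(.01,.01,.1))
    d=p[:2]-[gx,gy];X=np.array([np.cos(th),np.sin(th)]);Y=np.array([-X[1],X[0]])
    print('tray',p[:2].round(4),np.degrees(p[2]).round(2),'err',round(e,1),'| gap frame mm',(1e3*d@X).round(1),(1e3*d@Y).round(1),'deg',np.degrees(p[2]-th).round(2))
    return p
E
python3 - <<'E'
from fit import *
im=snap('top');run(im,(268,220,330,294),(.53,-.07,-.31))
print(im['color'][209,250:285,0],im['color'][204,305:340,0],im['color'][195:225,322,0],im['color'][256,270:325].min(1),im['color'][265:300,298].sum(1)//3)
# second opinion by side view: tin lids & tray
s=snap('side');c=s['color']
print('edge',ray(im,im['pose'],300.,290.))
cv2.imwrite('pics/sc.png',cv2.resize(c[140:270,220:360],(700,600*130*7//(600*6)*1 if 0 else 598),interpolation=cv2.INTER_CUBIC)[:,:,::-1])
gx,gy,th=np.load('gap.npy')
X=np.array([np.cos(th),np.sin(th),0]);G=np.array([gx,gy,0])
for d in(.1,.12,.14):print(d,proj(im,im['pose'],[G+X*(d-.038),G+X*d+[0,0,.112]]).round(1).tolist(),proj(s,s['pose'],[G+X*d]).round(1).tolist())
E
```

```text
tin [0.6753 0.0047] 82.807412109375
tin [ 0.6673 -0.1624] 36.86220429687501
dist 0.16731809220080096 gap [ 0.6713 -0.0789] -2.7327543076194134
tray [ 0.5294 -0.0691] -18.28 err 149.0 | gap frame mm -142.2 3.0 deg -15.55
[ 74  74  73  70  72 101 171 237 253 254 254 254 254 254 252 251 253 253
 254 254 254 254 254 253 247 202 127  85  79  77  80  77  79  77  79] [ 79  77  79  82  80  81 104 164 223 249 253 254 254 254 254 254 253 251
 253 254 252 252 254 254 254 250 230 166 102  80  79  79  77  78  81] [232 250 254 254 254 253 252 252 252 251 253 254 254 254 253 253 251 239
 179 135 132 133 124 103  82  83  86  81  82  86] [ 87  87  87  87  88  87  89  90  95 158 243 253 253 254 254 250 247 253
 254 251 251 253 252 248 253 254 250 243 252 254 250 247 253 253 251 253
 254 251 245 252 254 253 253 252 226 135  94  92  91  91  89  89  91  89
  86] [251 250 250 251 251 248 247 248 250 252 253 254 254 254 254 254 245 165
 102  95  94  92  90  91  90  86  83  79  83  94 117 124 122 116 112]
edge [[ 0.42915347 -0.06434203  0.        ]]
0.1 [[291.2, 192.0], [290.9, 168.9]] [[324.4, 226.0]]
0.12 [[290.6, 185.8], [290.3, 162.4]] [[329.8, 225.5]]
0.14 [[290.0, 179.7], [289.6, 156.0]] [[335.1, 225.0]]
```

View pics/sc.png

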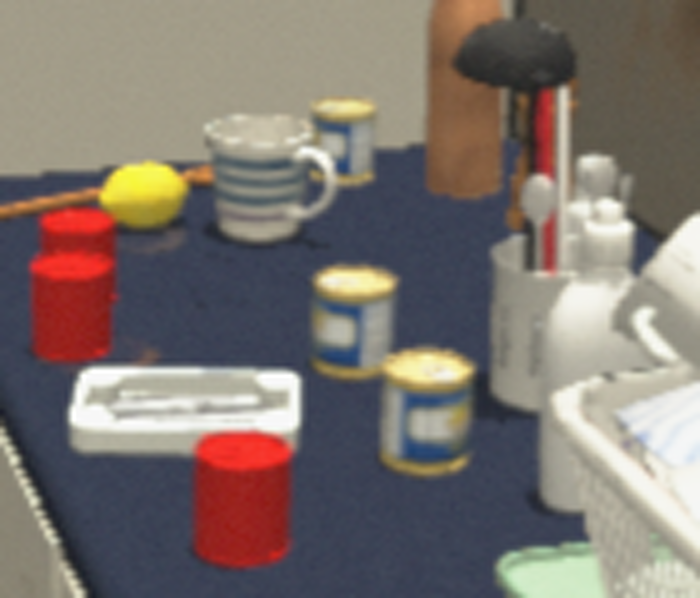

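Call:
arm_command(offset=[[3.215,-2.918,0],[3.215,-2.918,0],[3.215,-2.918,0],[3.215,-2.918,0],[3.215,-2.918,0],[3.215,-2.918,0],[3.215,-2.918,0],[3.215,-2.918,0],[3.215,-2.918,0],[3.215,-2.918,0],[3.215,-2.918,0],[3.215,-2.918,0]], twist=[[0,0,0],[0,0,0],[0,0,0],[0,0,0],[0,0,0],[0,0,0],[0,0,0],[0,0,0],[0,0,0],[0,0,0],[0,0,0],[0,0,0]], claw=[-0.35,-0.35,-0.35,-0.35,-0.35,-0.35,-0.35,-0.35,-0.35,-0.35,-0.35,-0.35])

```text
time: 2.3
ee_pos: [0.4334, -0.036, 0.193]
orientation: [0.0, 0.981, 0.195, 0.0]
wrist_force: [-0.3, 0.9, 0.2]
opening: 0.325
grip_force: 0.0
```

Call:
arm_command(offset=[[0,0,0],[0,0,0],[0,0,0],[0,0,0],[0,0,0],[0,0,0]], twist=[[0,0,8.2],[0,0,8.2],[0,0,8.2],[0,0,8.2],[0,0,8.0],[0,0,0]], claw=[-0.35,-0.35,-0.35,-0.35,-0.35,-0.35])

```text
time: 3.05
ee_pos: [0.4329, -0.0374, 0.1929]
orientation: [0.0, 0.987, -0.159, 0.0]
wrist_force: [0.7, 0.5, -0.3]
opening: 0.327
grip_force: 0.0
```

Call:
arm_command(offset=[[0,0,3.5],[0,0,3.5],[0,0,3.5],[0,0,3.5],[0,0,2.5],[0,0,1.2],[0,0,0.6],[0,0,0]], twist=[[0,0,0],[0,0,0],[0,0,0],[0,0,0],[0,0,0],[0,0,0],[0,0,0],[0,0,0]], claw=[-0.35,-0.35,-0.35,-0.35,-0.35,-0.35,-0.35,-0.35])

```text
time: 4.05
ee_pos: [0.4332, -0.0374, 0.0102]
orientation: [0.0, 0.987, -0.159, 0.0]
wrist_force: [0.2, -0.4, -0.6]
opening: 0.322
grip_force: 0.0
```

Run:
```python
from fit import *
im=snap('top');s=snap('side');w=snap('wrist')
print(manip.observe()['ee_pos'],w['hand_eye'].round(3).tolist())
run(im,(268,220,330,294),(.53,-.07,-.31),False)
a=im['color'][180:310,220:360];cv2.imwrite('pics/t1.png',np.hstack([cv2.resize(a,(400,371)),cv2.resize(w['color'],(400,300))[:, :] if 0 else cv2.resize(w['color'],(400,371))])[:,:,::-1])
```

```text
[ 0.43338985 -0.03743495  0.01049324] [[0.001, -0.955, -0.297, 0.083], [1.0, 0.0, 0.001, 0.0], [-0.001, -0.297, 0.955, -0.192], [0.0, 0.0, 0.0, 1.0]]
tray [ 0.5332 -0.0702] -17.36 err 309.8 | gap frame mm -138.3 2.1 deg -14.62
```

View pics/t1.png

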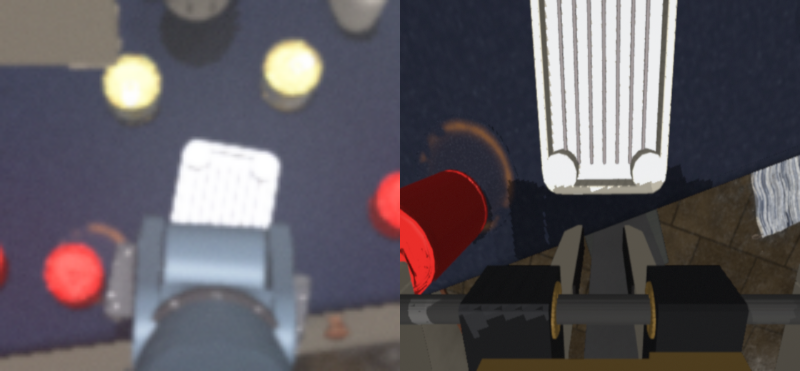

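The wrist view shows the tray's rear wall centred ahead of the fingers at about (605,190), with the red tin to the left below the hand body's height. The arm hides the tray's rear in the top view.

Call:
arm_command(offset=[[0.4,0,0],[0.4,0,0],[0.4,0,0],[0.3,0,0],[0.3,0,0],[0.2,0,0]], twist=[[0,0,0],[0,0,0],[0,0,0],[0,0,0],[0,0,0],[0,0,0]], claw=[-0.35,-0.35,-0.35,-0.35,-0.35,-0.35])

```text
time: 4.95
ee_pos: [0.452, -0.0437, 0.0098]
orientation: [-0.0, 0.987, -0.159, -0.0]
wrist_force: [-0.4, 0.6, 0.6]
opening: 0.322
grip_force: 0.0
```

Call:
arm_command(offset=[[0.295,0.185,0],[0.295,0.185,0],[0.295,0.185,0],[0.295,0.185,0],[0.295,0.185,0],[0.295,0.185,0],[0.295,0.185,0],[0.295,0.185,0]], twist=[[0,0,-1.3],[0,0,-1.3],[0,0,-1.3],[0,0,-1.3],[0,0,-1.3],[0,0,-1.3],[0,0,-1.3],[0,0,-1.3]], claw=[-0.35,-0.35,-0.35,-0.35,-0.35,-0.35,-0.35,-0.35])

```text
time: 5.95
ee_pos: [0.4714, -0.0638, 0.0098]
orientation: [-0.0, 0.998, -0.069, 0.0]
wrist_force: [0.2, 1.2, -0.1]
opening: 0.326
grip_force: 0.0
```

```bash
cat > look.py <<'E'
from fit import *
def look(tag,z=.022):
    s=manip.observe();w=snap('wrist');from scipy.spatial.transform import Rotation as Ro
    q=s['orientation'];T=np.eye(4);T[:3,:3]=Ro.from_quat([q[1],q[2],q[3],q[0]]).as_matrix();T[:3,3]=s['ee_pos'];T=T@w['hand_eye']
    cv2.imwrite(f'pics/{tag}.png',w['color'][:,:,::-1])
    gx,gy,th=np.load('gap.npy')
    m=(w['color'].min(2)>110).astype(np.uint8)
    n,l,st,ce=cv2.connectedComponentsWithStats(m);k=1+np.argmax(st[1:,4])
    res=[]
    H=lambda p:((p[:,:2]-[gx,gy])@np.array([[np.cos(th),-np.sin(th)],[np.sin(th),np.cos(th)]]))*1e3
    vs,us=np.nonzero(l==k);P=H(ray(w,T,us,vs,z))
    print('tcp gap',H(s['ee_pos'][None]).round(1),'yaw rel',round(np.degrees(np.arctan2(T[1,0]*0+Ro.from_quat([q[1],q[2],q[3],q[0]]).as_matrix()[1,0],Ro.from_quat([q[1],q[2],q[3],q[0]]).as_matrix()[0,0])-th),2),'F',s['wrist_force'].round(1))
    # edges left/right by row
    rows=[];
    for v in range(vs.min()+3,vs.max()):
        u=us[vs==v]
        if len(u)>20:rows.append((u.min(),u.max(),v))
    rows=np.array(rows);rows=rows[:-25] if len(rows)>60 else rows
    A=H(ray(w,T,rows[:,0]-.5,rows[:,2],z));B=H(ray(w,T,rows[:,1]+.5,rows[:,2],z))
    for nm,E in(('L',A),('R',B)):
        ok=np.ones(len(E),bool)
        for _ in range(4):
            c=np.polyfit(E[ok,0],E[ok,1],1);r=E[:,1]-np.polyval(c,E[:,0]);ok=abs(r)<max(1.,1.5*r[ok].std())
        print(nm,'deg',np.degrees(np.arctan(c[0])).round(2),'y at x=-150,-100,-50:',np.polyval(c,[-150,-100,-50]).round(1),ok.sum(),'range',E[ok,0].min().round(),E[ok,0].max().round())
    print('rear x',np.percentile(P[:,0],.3).round(1))
    return w,T
E
python3 - <<'E'
from look import *
look('w1')
im=snap('top')
run(im,(268,215,330,248),(.56,-.07,-.2),False)
E
```

```text
tcp gap [[-200.3    5.5]] yaw rel -5.13 F [ 0.2  1.2 -0.1]
L deg -15.03 y at x=-150,-100,-50: [55.5 42.1 28.7] 232 range -188.0 -68.0
R deg -15.01 y at x=-150,-100,-50: [-47.6 -61.  -74.4] 197 range -196.0 -92.0
rear x -205.2
tray [ 0.5326 -0.0713] -17.8 err 98.0 | gap frame mm -138.9 1.0 deg -15.07
```

View pics/w1.png

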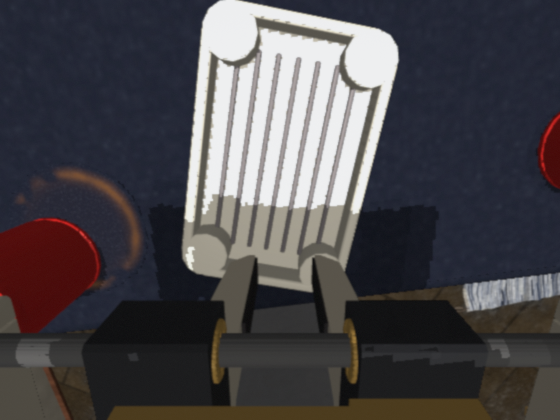

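Run:
```python
from look import *
w,T=look('w2')
he=w['hand_eye']
for z in(0,-.005,-.01,-.015,-.02):print(z,proj(w,he,[(x,y,z) for x in(.0075,-.0075) for y in(-.015,.015)]).round(0).tolist())
s=snap('side');g=s['color'][170:270,210:330]
print(proj(s,s['pose'],[manip.observe()['ee_pos']]))
cv2.imwrite('pics/s2.png',np.hstack([cv2.resize(g,(480,400),interpolation=cv2.INTER_CUBIC),cv2.resize(w['color'][220:310,180:380],(320,400),interpolation=cv2.INTER_CUBIC)])[:,:,::-1])
```

```text
tcp gap [[-200.2    5.5]] yaw rel -5.18 F [ 0.  -0.2 -0.2]
L deg -15.0 y at x=-150,-100,-50: [55.5 42.1 28.7] 231 range -188.0 -69.0
R deg -15.06 y at x=-150,-100,-50: [-47.6 -61.1 -74.5] 196 range -197.0 -93.0
rear x -205.2
0 [[260.0, 240.0], [307.0, 240.0], [260.0, 262.0], [306.0, 262.0]]
-0.005 [[259.0, 243.0], [307.0, 243.0], [260.0, 265.0], [307.0, 265.0]]
-0.01 [[259.0, 246.0], [308.0, 246.0], [259.0, 269.0], [308.0, 269.0]]
-0.015 [[258.0, 250.0], [309.0, 250.0], [258.0, 273.0], [308.0, 273.0]]
-0.02 [[257.0, 253.0], [309.0, 253.0], [258.0, 277.0], [309.0, 277.0]]
[[239.75757505 231.12983217]]
```

View pics/s2.png

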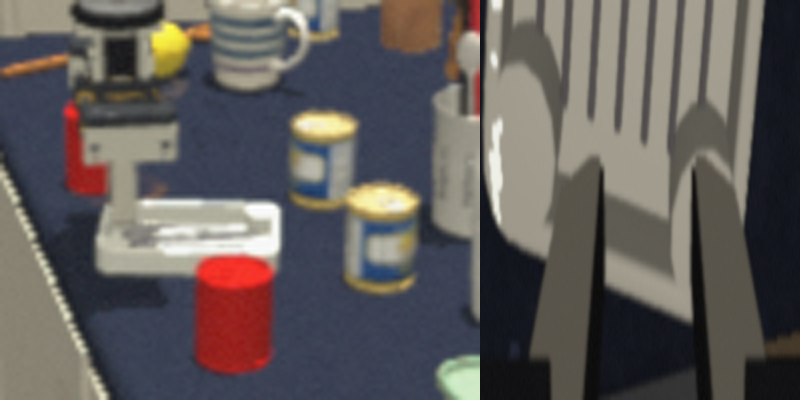

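The side view shows the fingers inside the tray, with their visible ends at (125,225) crop, about 16–20 mm above the nominal TCP. They passed over the rear wall without touching it. I'll back out and check how the tip height depends on the opening.

Call:
arm_command(offset=[[0,0,-1.5],[0,0,-2.5],[-2,0,0],[-2,0,0],[-2,0,0],[0,0,0]], twist=[[0,0,0],[0,0,0],[0,0,2.5],[0,0,2.5],[0,0,2.5],[0,0,2.5]], claw=[-0.35,-0.35,-0.35,-0.35,-0.35,-0.35])

```text
time: 6.9
ee_pos: [0.4113, -0.0524, 0.0507]
orientation: [-0.0, 0.988, -0.157, 0.0]
wrist_force: [-0.1, 0.2, -0.7]
opening: 0.325
grip_force: 0.0
```

Run:
```python
from look import *
w,T=look('w3')
im=snap('top');run(im,(268,215,330,294),(.53,-.07,-.3),False);run(im,(268,215,330,260),(.53,-.07,-.3),False)
```

```text
tcp gap [[-261.   14.]] yaw rel -15.3 F [-0.1  0.2 -0.7]
L deg -15.23 y at x=-150,-100,-50: [55.8 42.1 28.5] 151 range -185.0 -101.0
R deg -15.1 y at x=-150,-100,-50: [-48.  -61.5 -75. ] 151 range -212.0 -127.0
rear x -222.8
tray [ 0.5299 -0.0713] -14.61 err 520.8 | gap frame mm -141.6 0.8 deg -11.87
tray [ 0.5333 -0.0701] -18.75 err 66.5 | gap frame mm -138.2 2.2 deg -16.01
```

Call:
arm_command(offset=[[0,0,0],[0,0,0],[0,0,0],[0,0,0],[0,0,0],[0,0,0]], twist=[[0,0,0],[0,0,0],[0,0,0],[0,0,0],[0,0,0],[0,0,0]], claw=[-1,-1,-1,-1,-1,-1])

```text
time: 7.75
ee_pos: [0.4122, -0.0528, 0.0498]
orientation: [0.0, 0.988, -0.156, -0.0]
wrist_force: [0.1, 0.6, -0.1]
opening: 0.003
grip_force: 0.0
```

Run:
```python
from look import *
w,T=look('w4');print(manip.observe()['opening'])
s=snap('side');p=manip.observe()['ee_pos'];print(p,proj(s,s['pose'],[p,p+[0,0,.02]]).round(1))
for z in(0,-.01,-.02):print(z,proj(w,w['hand_eye'],[(x,0,z) for x in(.0075,-.0075)]).round(0).tolist())
a=cv2.imread('pics/w3.png')[200:320,180:380];b=w['color'][200:320,180:380,::-1];c=s['color'][180:260,190:270,::-1]
R=lambda i:cv2.resize(i,(266,400),interpolation=cv2.INTER_CUBIC)
cv2.imwrite('pics/m.png',np.hstack([R(a),R(b),R(c)]))
```

```text
tcp gap [[-260.    13.7]] yaw rel -15.22 F [ 0.1  0.6 -0.1]
L deg -15.22 y at x=-150,-100,-50: [55.7 42.1 28.5] 153 range -186.0 -100.0
R deg -15.19 y at x=-150,-100,-50: [-48.1 -61.7 -75.3] 153 range -212.0 -127.0
rear x -222.9
0.0037805044994573
[ 0.41226719 -0.05274918  0.04982245] [[221.4 220.9]
 [221.2 215.3]]
0 [[283.0, 241.0], [283.0, 262.0]]
-0.01 [[283.0, 247.0], [283.0, 269.0]]
-0.02 [[283.0, 253.0], [283.0, 277.0]]
```

View pics/m.png

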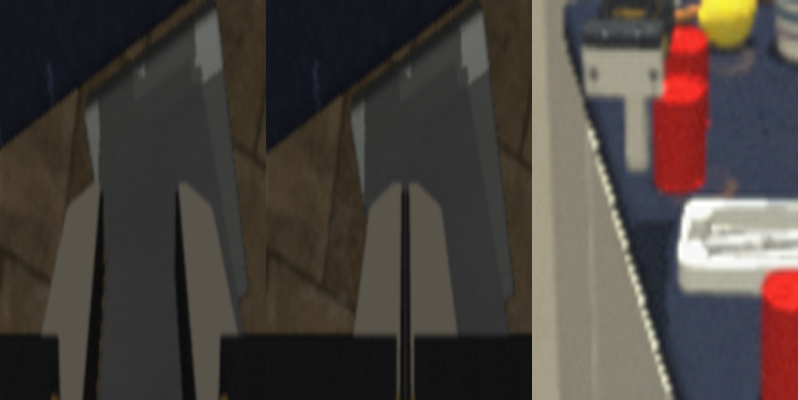

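The tips end about 22 mm short of the nominal TCP at both openings (wrist row 255 where 241 was expected, side row 214 where 221 was expected). So TCP z ≈ -0.005 puts the tips at about 16 mm, and the body stays at about 79 mm, above the tins. I'll straighten the tray first by pushing its long sides, starting right-front.

Call:
arm_command(offset=[[0,0,0],[0,0,0],[0,0,0],[0,0,0],[0,0,0],[0,0,0],[0,0,0],[0,0,0],[0,0,0],[0,0,0]], twist=[[0,0,-10],[0,0,-10],[0,0,-10],[0,0,-10],[0,0,-10],[0,0,-10],[0,0,-10],[0,0,-10],[0,0,-10],[0,0,0]], claw=[-1,-1,-1,-1,-1,-1,-1,-1,-1,-1])

```text
time: 9.1
ee_pos: [0.4123, -0.0527, 0.0498]
orientation: [-0.0, 0.809, 0.588, 0.0]
wrist_force: [0.3, 0.8, 0.4]
opening: 0.009
grip_force: 0.0
```

Call:
arm_command(offset=[[-1.12,3.07,0],[-1.12,3.07,0],[-1.12,3.07,0],[-1.12,3.07,0],[-1.12,3.07,0],[0,0,0]], twist=[[0,0,0],[0,0,0],[0,0,0],[0,0,0],[0,0,0],[0,0,0]], claw=[-1,-1,-1,-1,-1,-1])

```text
time: 9.85
ee_pos: [0.5421, -0.1543, 0.0496]
orientation: [0.0, 0.81, 0.586, 0.0]
wrist_force: [-1.3, -0.2, -0.3]
opening: 0.007
grip_force: 0.0
```

Call:
arm_command(offset=[[0,0,1.5],[0,0,1.5],[0,0,1.0],[0,0,0.5],[0,0,0.5],[0,0,0]], twist=[[0,0,0],[0,0,0],[0,0,0],[0,0,0],[0,0,0],[0,0,0]], claw=[-1,-1,-1,-1,-1,-1])

```text
time: 10.6
ee_pos: [0.541, -0.1533, -0.0003]
orientation: [-0.0, 0.809, 0.588, -0.0]
wrist_force: [-0.1, 0.1, 0.4]
opening: 0.003
grip_force: 0.0
```

Call:
arm_command(offset=[[0,0,0.25],[0,0,0.25],[0,0,0.15],[0,0,0]], twist=[[0,0,0],[0,0,0],[0,0,0],[0,0,0]], claw=[-1,-1,-1,-1])

```text
time: 11.1
ee_pos: [0.541, -0.1533, -0.0068]
orientation: [-0.0, 0.809, 0.588, -0.0]
wrist_force: [0.5, 0.4, 0.1]
opening: 0.003
grip_force: 0.0
```

Call:
arm_command(offset=[[0.4,0,0],[0.4,0,0],[0.4,0,0],[0.4,0,0],[0.4,0,0],[0.3,0,0],[0,0,0]], twist=[[0,0,0],[0,0,0],[0,0,0],[0,0,0],[0,0,0],[0,0,0],[0,0,0]], claw=[-1,-1,-1,-1,-1,-1,-1])

```text
time: 11.98
ee_pos: [0.5482, -0.1313, -0.0066]
orientation: [-0.0, 0.809, 0.588, 0.0]
wrist_force: [0.1, 0.2, -0.1]
opening: 0.004
grip_force: 0.0
```

```bash
cat > tw.py <<'E'
from look import *
from scipy.spatial.transform import Rotation as Ro
def twist_fit(tag,p0,box=None,fixed=None):
    """fit tray pose (gap frame mm,mm,deg) to wrist mask, ignoring gripper rows"""
    s=manip.observe();w=snap('wrist');q=s['orientation'];T=np.eye(4);R=Ro.from_quat([q[1],q[2],q[3],q[0]]).as_matrix();T[:3,:3]=R;T[:3,3]=s['ee_pos'];T=T@w['hand_eye']
    cv2.imwrite(f'pics/{tag}.png',w['color'][:,:,::-1])
    gx,gy,th=np.load('gap.npy');c,sn=np.cos(th),np.sin(th)
    W=lambda x,y:(gx+(c*x-sn*y)/1e3,gy+(sn*x+c*y)/1e3)
    box=box or (0,0,560,235)
    g=np.clip((w['color'].min(2)-90.)/60,0,1).astype(np.float32)
    g=cv2.morphologyEx(g,cv2.MORPH_CLOSE,np.ones((13,13)))
    sh=lambda x,y,a:rect(*W(x,y),np.radians(a)+th)
    p,e=fit(w,T,box,g,sh,p0,(8,8,4))
    d=s['ee_pos'][:2]-[gx,gy]
    print(tag,'t',round(float(s['time']),2),'TRAY gap mm/deg',p.round(1),'err',round(float(e)),'| tcp',round((c*d[0]+sn*d[1])*1e3,1),round((-sn*d[0]+c*d[1])*1e3,1),'z',s['ee_pos'][2].round(4),'yaw',round(np.degrees(np.arctan2(R[1,0],R[0,0])-th),1),'F',s['wrist_force'].round(1))
    return w,T,p
E
sed -i 's/^S=8/S=4/' fit.py
python3 - <<'E'
from tw import *
twist_fit('w5',(-140,2,-14))
im=snap('top');run(im,(268,205,330,294),(.53,-.07,-.28),False)
E
```

```text
w5 t 11.97 TRAY gap mm/deg [-143.5    7.5  -13.2] err 3051 | tcp -120.4 -58.2 z -0.0066 yaw 74.8 F [ 0.1  0.2 -0.1]
tray [ 0.5318 -0.0596] -15.61 err 828.7 | gap frame mm -140.2 12.6 deg -12.88
```

Run:
```python
from tw import *
w,T,p=twist_fit('w6',(-140,2,-14))
gx,gy,th=np.load('gap.npy');c,sn=np.cos(th),np.sin(th)
W=lambda x,y:(gx+(c*x-sn*y)/1e3,gy+(sn*x+c*y)/1e3)
a=w['color'].copy();cv2.polylines(a,[cv2.convexHull(proj(w,T,rect(*W(*p[:2]),np.radians(p[2])+th)).round().astype(np.int32))],True,(255,0,255))
im=snap('top');b=im['color'][180:310,220:360]
cv2.imwrite('pics/v9.png',np.hstack([cv2.resize(a,(450,400)),cv2.resize(b,(350,400))])[:,:,::-1])
```

```text
w6 t 12.07 TRAY gap mm/deg [-143.6    7.6  -13.2] err 3038 | tcp -120.5 -58.3 z -0.0067 yaw 74.8 F [-0.1 -0.2  0.4]
```

View pics/v9.png

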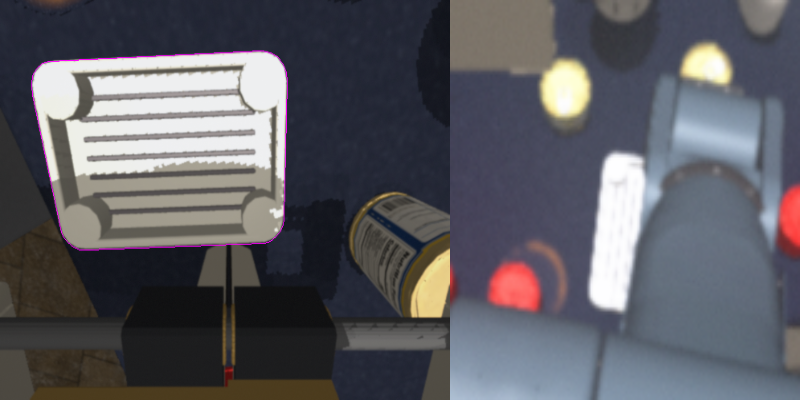

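The magenta outline fits the tray well in the wrist view, and the closed finger sits against its right wall, with the tip hidden below the rim, so the depth is right. Next I'll push from the left rear, then do a flush push from the right with the fingers spread.

Call:
arm_command(offset=[[-0.5,0,0],[-0.5,0,0],[0,0,-2],[0,0,-2],[0,0,-2],[0,0,0],[0,0,0],[3.09,-0.926,0],[3.09,-0.926,0],[3.09,-0.926,0],[3.09,-0.926,0],[3.09,-0.926,0]], twist=[[0,0,0],[0,0,0],[0,0,0],[0,0,0],[0,0,0],[0,0,-8.6],[0,0,-8.6],[0,0,0],[0,0,0],[0,0,0],[0,0,0],[0,0,0]], claw=[-1,-1,-1,-1,-1,-1,-1,-1,-1,-1,-1,-1])

```text
time: 13.68
ee_pos: [0.5004, 0.0147, 0.0534]
orientation: [0.0, 0.712, 0.702, 0.0]
wrist_force: [0.3, 0.2, -0.4]
opening: 0.007
grip_force: 0.0
```

Call:
arm_command(offset=[[0,0,0],[0,0,2],[0,0,2],[0,0,1],[0,0,0.5],[0,0,0.5],[0,0,0]], twist=[[0,0,0],[0,0,0],[0,0,0],[0,0,0],[0,0,0],[0,0,0],[0,0,0]], claw=[-1,-1,-1,-1,-1,-1,-1])

```text
time: 14.55
ee_pos: [0.5008, 0.014, -0.0066]
orientation: [0.0, 0.712, 0.702, 0.0]
wrist_force: [-0.1, 0.5, -0.3]
opening: 0.006
grip_force: 0.0
```

Run:
```python
from tw import *
s=manip.observe();gx,gy,th=np.load('gap.npy');d=s['ee_pos'][:2]-[gx,gy];c,n=np.cos(th),np.sin(th);print(c*d[0]+n*d[1],-n*d[0]+c*d[1],s['ee_pos'][2],s['joint_pos'].round(2),s['wrist_force'])
```

```text
-0.174667740742691 0.08467853258734927 -0.0066139942110156474 [-0.06  0.57  1.91 -0.    0.66 -0.05] [-0.14407382  0.46182159 -0.34691572]
```

Call:
arm_command(offset=[[-0.4,0,0],[-0.4,0,0],[-0.3,0,0],[-0.3,0,0],[-0.3,0,0],[-0.3,0,0],[-0.3,0,0],[-0.3,0,0],[-0.3,0,0],[-0.3,0,0]], twist=[[0,0,0],[0,0,0],[0,0,0],[0,0,0],[0,0,0],[0,0,0],[0,0,0],[0,0,0],[0,0,0],[0,0,0]], claw=[-1,-1,-1,-1,-1,-1,-1,-1,-1,-1])

```text
time: 15.8
ee_pos: [0.5003, -0.0181, -0.0067]
orientation: [-0.0, 0.712, 0.702, -0.0]
wrist_force: [-1.9, 2.8, 1.5]
opening: 0.005
grip_force: 1.4
```

Call:
arm_command(offset=[[0.5,0,0],[0,0,-2],[0,0,-2],[0,0,-2],[-3.4,0.88,0],[-3.4,0.88,0],[-3.4,0.88,0],[-3.4,0.88,0],[0,0,0]], twist=[[0,0,0],[0,0,0],[0,0,0],[0,0,0],[0,0,0],[0,0,0],[0,0,0],[0,0,0],[0,0,0]], claw=[-1,-1,-1,-1,0.29,0.29,0.29,0.29,0.29])

```text
time: 16.92
ee_pos: [0.5343, -0.151, 0.0532]
orientation: [0.001, 0.712, 0.702, 0.0]
wrist_force: [0.1, 0.5, -0.2]
opening: 0.497
grip_force: 0.0
```

Run:
```python
from tw import *
twist_fit('w7',(-145,-5,-4),(0,0,560,300))
twist_fit('w7',(-145,-5,-4))
```

```text
w7 t 16.93 TRAY gap mm/deg [-136.1  -12.3   -6.3] err 5161 | tcp -133.4 -78.6 z 0.0532 yaw 91.9 F [ 0.1  0.5 -0.2]
w7 t 16.98 TRAY gap mm/deg [-136.1  -12.3   -6.2] err 429 | tcp -133.9 -77.3 z 0.0531 yaw 91.9 F [ 0.4  0.3 -0.2]
```

Call:
arm_command(offset=[[-1.2,1.0,0],[0,0,0],[0,0,2],[0,0,2],[0,0,1],[0,0,0.5],[0,0,0.45],[0,0,0]], twist=[[0,0,1.9],[0,0,0],[0,0,0],[0,0,0],[0,0,0],[0,0,0],[0,0,0],[0,0,0]], claw=[0.29,0.29,0.29,0.29,0.29,0.29,0.29,0.29])

```text
time: 18.02
ee_pos: [0.5438, -0.1615, -0.006]
orientation: [0.0, 0.723, 0.691, 0.0]
wrist_force: [0.6, -0.6, 0.1]
opening: 0.645
grip_force: 0.0
```

Call:
arm_command(offset=[[0.4,0,0],[0.4,0,0],[0.3,0,0],[0.3,0,0],[0.3,0,0],[0.3,0,0],[0.3,0,0],[0.3,0,0],[0,0,0]], twist=[[0,0,0],[0,0,0],[0,0,0],[0,0,0],[0,0,0],[0,0,0],[0,0,0],[0,0,0],[0,0,0]], claw=[0.29,0.29,0.29,0.29,0.29,0.29,0.29,0.29,0.29])

```text
time: 19.15
ee_pos: [0.5448, -0.1352, -0.0062]
orientation: [-0.0, 0.723, 0.691, -0.0]
wrist_force: [-0.1, -0.0, -0.1]
opening: 0.648
grip_force: 0.1
```

Run:
```python
from tw import *
twist_fit('w8',(-136,-6,-3))
```

```text
w8 t 19.15 TRAY gap mm/deg [-140.4   -2.5   -1.4] err 2177 | tcp -123.7 -62.3 z -0.0062 yaw 90.1 F [-0.1 -0.  -0.1]
```

Call:
arm_command(offset=[[0.15,0,0],[0.1,0,0],[0,0,0]], twist=[[0,0,0],[0,0,0],[0,0,0]], claw=[0.29,0.29,0.29])

```text
time: 19.58
ee_pos: [0.5449, -0.1329, -0.0062]
orientation: [-0.0, 0.723, 0.691, -0.0]
wrist_force: [-0.3, -0.6, 0.7]
opening: 0.645
grip_force: 0.2
```

Run:
```python
from tw import *
twist_fit('w9',(-138,-1,-1));
```

```text
w9 t 19.57 TRAY gap mm/deg [-141.    -1.    -0.5] err 2137 | tcp -123.7 -60.0 z -0.0062 yaw 90.1 F [-0.3 -0.6  0.7]
```

Call:
arm_command(offset=[[-0.5,0,0],[-1.5,0,0],[0,0,-2],[0,0,-3],[0,0,-3],[0,0,-3],[0,0,0]], twist=[[0,0,0],[0,0,0],[0,0,0],[0,0,0],[0,0,0],[0,0,0],[0,0,0]], claw=[0.29,0.29,0.29,0.29,0.29,0.29,0.29])

```text
time: 20.5
ee_pos: [0.5451, -0.1542, 0.1058]
orientation: [0.002, 0.723, 0.69, 0.001]
wrist_force: [0.1, 0.3, 0.6]
opening: 0.646
grip_force: 0.0
```

Run:
```python
from tw import *
w,T,p=twist_fit('w10',(-138,-1,-1));
# tins in the wrist view
for l in manip.regions_of('wrist','tin_right')[:3]:print(l['conf'],l['extent'])
gx,gy,th=np.load('gap.npy');c,sn=np.cos(th),np.sin(th)
for y in(83.7,-83.7):print(proj(w,T,cyl(gx-sn*y/1e3,gy+c*y/1e3)).min(0).round(),proj(w,T,cyl(gx-sn*y/1e3,gy+c*y/1e3)).max(0).round())
```

```text
w10 t 20.5 TRAY gap mm/deg [-140.9   -0.8   -0.4] err 2409 | tcp -122.4 -81.3 z 0.1058 yaw 90.1 F [0.1 0.3 0.6]
0.8 [379.6, 180.5, 485.0, 268.9]
[443. -90.] [542.  24.]
[410. 198.] [487. 270.]
```

Call:
arm_command(offset=[[2.02,-3.04,0],[2.02,-3.04,0],[2.02,-3.04,0],[2.02,-3.04,0],[0,0,0]], twist=[[0,0,0],[0,0,0],[0,0,0],[0,0,0],[0,0,0]], claw=[-0.35,-0.35,-0.35,-0.35,-0.35])

```text
time: 21.22
ee_pos: [0.4242, -0.0657, 0.1028]
orientation: [-0.001, 0.723, 0.691, -0.001]
wrist_force: [0.8, 0.7, -0.1]
opening: 0.326
grip_force: 0.0
```

Call:
arm_command(offset=[[0,0,0],[0,0,0],[0,0,0],[0,0,0],[0,0,0],[0,0,0],[0,0,0],[0,0,0],[0,0,0],[0,0,0]], twist=[[0,0,10],[0,0,10],[0,0,10],[0,0,10],[0,0,10],[0,0,10],[0,0,10],[0,0,10],[0,0,10],[0,0,0]], claw=[-0.35,-0.35,-0.35,-0.35,-0.35,-0.35,-0.35,-0.35,-0.35,-0.35])

```text
time: 22.48
ee_pos: [0.4267, -0.0671, 0.1032]
orientation: [-0.0, 1.0, -0.023, -0.0]
wrist_force: [-0.5, -0.3, 0.1]
opening: 0.325
grip_force: 0.0
```

Run:
```python
from tw import *
w,T,p=twist_fit('w11',(-141,-1,-.5));print(manip.observe()['opening'])
```

```text
w11 t 22.48 TRAY gap mm/deg [-141.    -0.9   -0.5] err 3610 | tcp -244.9 0.1 z 0.1032 yaw 0.1 F [-0.5 -0.3  0.1]
0.32786700459343787
```

Call:
arm_command(offset=[[0,0,3],[0,0,3],[0,0,2.5],[0,0,1.2],[0,0,0.7],[0,0,0.5],[0,0,0],[0.5,-0.03,0],[0.5,0,0],[0.4,0,0],[0.3,0,0],[0.3,0,0]], twist=[[0,0,0],[0,0,0],[0,0,0],[0,0,0],[0,0,0],[0,0,0],[0,0,0],[0,0,0],[0,0,0],[0,0,0],[0,0,0],[0,0,0]], claw=[-0.35,-0.35,-0.35,-0.35,-0.35,-0.35,-0.35,-0.35,-0.35,-0.35,-0.35,-0.35])

```text
time: 24.02
ee_pos: [0.4465, -0.0672, -0.0052]
orientation: [-0.0, 1.0, -0.023, -0.0]
wrist_force: [-1.6, -0.2, 0.6]
opening: 0.321
grip_force: 1.2
```

Call:
arm_command(offset=[[0.35,0,0],[0.35,0,0],[0.35,0,0],[0.35,0,0],[0.35,0,0],[0.35,0,0],[0.35,0,0],[0.35,0,0],[0.35,0,0],[0.35,0,0],[0,0,0]], twist=[[0,0,0],[0,0,0],[0,0,0],[0,0,0],[0,0,0],[0,0,0],[0,0,0],[0,0,0],[0,0,0],[0,0,0],[0,0,0]], claw=[-0.35,-0.35,-0.35,-0.35,-0.35,-0.35,-0.35,-0.35,-0.35,-0.35,-0.35])

```text
time: 25.4
ee_pos: [0.4819, -0.0689, -0.005]
orientation: [0.0, 1.0, -0.023, 0.0]
wrist_force: [0.9, 0.0, 0.4]
opening: 0.326
grip_force: 0.0
```

Run:
```python
from tw import *
w,T,p=twist_fit('w12',(-105,-1,-.5));look('w12')
```

```text
w12 t 25.4 TRAY gap mm/deg [-99.3  -0.    0.1] err 462 | tcp -189.7 0.9 z -0.005 yaw 0.1 F [0.9 0.  0.4]
tcp gap [[-189.8    0.9]] yaw rel 0.08 F [ 0.8 -0.8 -0.1]
L deg 0.13 y at x=-150,-100,-50: [39.9 40.  40.2] 196 range -150.0 -61.0
R deg 0.17 y at x=-150,-100,-50: [-40.3 -40.2 -40. ] 196 range -151.0 -61.0
rear x -167.4
```

Run:
```python
from tw import *
im=snap('top');b=im['color'];np.set_printoptions(linewidth=200)
for v in(225,230,235,240,245):print(v,b[v,270:330].min(1))
print(b[205:260,294].min(1))
run(im,(268,212,330,232),(.565,-.075,-.05),False);run(im,(268,212,330,236),(.565,-.075,-.05),False)
w=cv2.imread('pics/w12.png');print(w[100,:,:].min(1)[::6]);print(w[200].min(1)[::6])
```

```text
225 [ 79  78  78  79  81  77  81 120 213 251 254 254 254 254 254 254 254 253 254 254 254 253 254 254 254 253 254 253 252 253 254 250 228 237 251 253 254 254 253 251 250 229 147  93  80  81  80  80  83
  79  82  79  78  78  79  79  80  79  76  79]
230 [ 78  78  78  77  78  76  79  86 158 242 251 247 239 227 228 248 253 250 245 252 253 252 253 253 247 241 252 254 251 249 252 252 250 253 254 249 243 252 253 250 252 252 223 126  83  81  80  77  78
  79  78  80  80  78  77  81  77  80  78  78]
235 [ 78  77  78  77  78  79  78  80 135 227 245 226 177 159 159 168 175 185 226 251 253 245 239 251 253 251 252 253 250 246 252 253 249 246 252 253 252 253 254 253 247 246 230 160  93  82  78  77  77
  80  78  78  81  77  79  79  77  78  78  76]
240 [ 79  77  76  78  80  77  78  78  81  89  98 108 110 110 113 112 125 145 145 128 122 120 116 118 119 117 117 115 116 115 116 114 113 113 115 112 112 112 115 112 113 115 120 112 103 100 101  98  97
  96  93  91  87  81  95 102 102 101 100  99]
245 [ 77  75  76  77  74  77  76  77  88 100 108 111 111 109 113 114 144 198 186 147 135 136 134 133 133 135 133
[... 561 characters left out ...]
 32  34  36  35  36  39  44  37  40  37  36  35  36  36  36  36  46 238 222  76 194 238 238 152 237 238 223 153 238 238 151 239 238 220 182
 238 238 152 238 238 160 183 238 238 154 238 238 236  76 202 238  60  37  37  34  37  36  34  37  38  34  37  36  36  34  33  34  33  38  37  37  37  36  37  36  37  35  37  37  39]
[ 51  42  46  44  39  41  39  41  39  41  41  40  40  45  46  53  54  55  49  35  34  36  36  38  33  32  32  33  31  33  32  33 216 234  77 131 113  85  78 137 202 136 238 239 156 231 238 222 186
 238 227 140 239 239 149 238 231 136  95 177 225  74 238 225  37  36  36  40  35  34  35  36  39  35  34  35  37  37  35  35  36  36  36  36  38  37  37  37  37  36  32  20  23  11]
```

Call:
arm_command(offset=[[0.35,0,0],[0.35,0,0],[0.35,0,0],[0.35,0,0],[0.35,0,0],[0.35,0,0],[0.35,0,0],[0.35,0,0],[0.35,0,0],[0.35,0,0],[0,0,0]], twist=[[0,0,0],[0,0,0],[0,0,0],[0,0,0],[0,0,0],[0,0,0],[0,0,0],[0,0,0],[0,0,0],[0,0,0],[0,0,0]], claw=[-0.35,-0.35,-0.35,-0.35,-0.35,-0.35,-0.35,-0.35,-0.35,-0.35,-0.35])

```text
time: 26.92
ee_pos: [0.5169, -0.0706, -0.0051]
orientation: [0.0, 1.0, -0.023, 0.001]
wrist_force: [0.1, -0.2, 0.1]
opening: 0.326
grip_force: 0.0
```

Run:
```python
from tw import *
w,T,p=twist_fit('w13',(-66,0,0))
im=snap('top');run(im,(278,200,314,222),(.6,-.075,-.05),False)
```

```text
w13 t 26.93 TRAY gap mm/deg [-64.4   0.    0.1] err 472 | tcp -154.6 0.9 z -0.0051 yaw 0.1 F [ 0.1 -0.2  0.1]
tray [ 0.6055 -0.0767] -1.95 err 10.3 | gap frame mm -65.8 -1.0 deg 0.79
```

Call:
arm_command(offset=[[0.35,0,0],[0.35,0,0],[0.35,0,0],[0.35,0,0],[0.35,0,0],[0.35,0,0],[0.35,0,0],[0.35,0,0],[0.35,0,0],[0.35,0,0],[0,0,0]], twist=[[0,0,0],[0,0,0],[0,0,0],[0,0,0],[0,0,0],[0,0,0],[0,0,0],[0,0,0],[0,0,0],[0,0,0],[0,0,0]], claw=[-0.35,-0.35,-0.35,-0.35,-0.35,-0.35,-0.35,-0.35,-0.35,-0.35,-0.35])

```text
time: 28.4
ee_pos: [0.5518, -0.0722, -0.0051]
orientation: [0.0, 1.0, -0.023, 0.001]
wrist_force: [-0.1, -0.0, -0.1]
opening: 0.326
grip_force: 0.0
```

Run:
```python
from tw import *
w,T,p=twist_fit('w14',(-31,0,0))
im=snap('top');s=snap('side')
gx,gy,th=np.load('gap.npy');X=np.array([np.cos(th),np.sin(th),0]);G=np.array([gx,gy,0])
a=cv2.resize(im['color'][150:230,250:335],(400,376),interpolation=cv2.INTER_CUBIC);b=cv2.resize(s['color'][180:260,265:350],(400,376),interpolation=cv2.INTER_CUBIC)
cv2.imwrite('pics/v10.png',np.hstack([a,b])[:,:,::-1])
f=G+X*.044
for d in(.07,.08,.09,.1):
  print(d,'top foot',proj(im,im['pose'],[G+X*d]).round(1).tolist(),'side foot',proj(s,s['pose'],[G+X*d]).round(1).tolist())
for d in(.1,.11,.12,.13,.14):
  for nm,i in(('top',im),('side',s)):
    q=np.vstack([[G+X*d+[.038*np.cos(k),.038*np.sin(k),0] for k in t]]);P=proj(i,i['pose'],q);q2=np.array([G+X*d+[.0435*np.cos(k),.0435*np.sin(k),.112] for k in t]);P2=proj(i,i['pose'],q2)
    print(d,nm,'foot',P.min(0).round(1),P.max(0).round(1),'rim',P2.min(0).round(1),P2.max(0).round(1))
```

```text
w14 t 28.4 TRAY gap mm/deg [-29.3   0.1   0.2] err 13346 | tcp -119.6 1.0 z -0.0051 yaw 0.1 F [-0.1 -0.  -0.1]
0.07 top foot [[291.0, 189.5]] side foot [[316.4, 226.9]]
0.08 top foot [[290.6, 186.4]] side foot [[319.1, 226.6]]
0.09 top foot [[290.3, 183.4]] side foot [[321.8, 226.3]]
0.1 top foot [[290.0, 180.3]] side foot [[324.4, 226.0]]
0.1 top foot [277.9 168.8] [302.2 192. ] rim [276.1 154.8] [305.8 183.1]
0.1 side foot [313.6 221.6] [335.3 230.7] rim [313.6 191.8] [339.2 201. ]
0.11 top foot [277.6 165.8] [301.9 188.9] rim [275.8 151.7] [305.4 179.8]
0.11 side foot [316.3 221.3] [338.  230.4] rim [316.4 191.6] [341.9 200.8]
0.12 top foot [277.3 162.8] [301.5 185.9] rim [275.5 148.5] [305.1 176.6]
0.12 side foot [319.  221.1] [340.6 230.1] rim [319.1 191.4] [344.6 200.6]
0.13 top foot [277.  159.8] [301.2 182.8] rim [275.2 145.3] [304.8 173.3]
0.13 side foot [321.6 220.8] [343.2 229.9] rim [321.9 191.2] [347.3 200.3]
0.14 top foot [276.8 156.8] [300.9 179.8] rim [274.9 142.1] [304.4 170.1]
0.14 side foot [324.3 220.6] [345.9 229.6] rim [324.6 191. ] [350.  200.1]
```

View pics/v10.png

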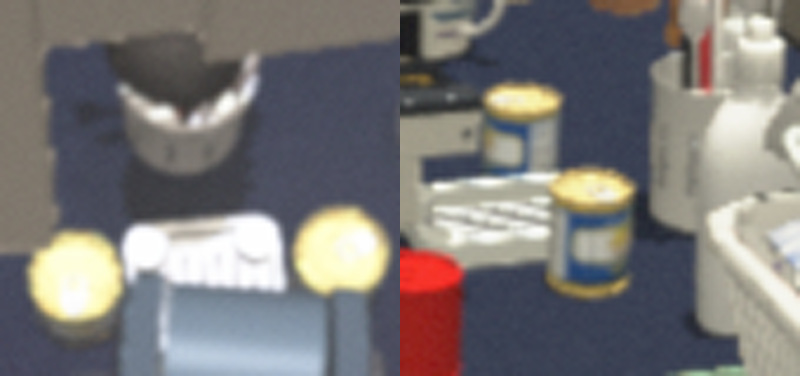

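The last picture shows the tray between the tins, the hand clear of them, and the caddy's foot front at top pixel v≈187 and side pixel u≈318.5. That puts the caddy axis about 117 mm past the gap, on its line, so the tray's front should stop near +78 mm; it is now at about +46 mm.

Call:
arm_command(offset=[[0.3,0.02,0],[0.3,0.02,0],[0.3,0,0],[0.3,0,0],[0.3,0,0],[0.3,0,0],[0.3,0,0],[0.2,0,0],[0.2,0,0],[0.1,0,0],[0.1,0,0],[0,0,0]], twist=[[0,0,0],[0,0,0],[0,0,0],[0,0,0],[0,0,0],[0,0,0],[0,0,0],[0,0,0],[0,0,0],[0,0,0],[0,0,0],[0,0,0]], claw=[-0.35,-0.35,-0.35,-0.35,-0.35,-0.35,-0.35,-0.35,-0.35,-0.35,-0.35,-0.35])

```text
time: 30.05
ee_pos: [0.5783, -0.0738, -0.0052]
orientation: [0.0, 1.0, -0.023, 0.0]
wrist_force: [-1.9, 0.5, 0.6]
opening: 0.319
grip_force: 0.9
```

```bash
cat > end.py <<'E'
from tw import *
import sys
np.set_printoptions(linewidth=220)
w,T,p=twist_fit('w'+sys.argv[1],(float(sys.argv[2]),0,0))
im=snap('top');s=snap('side');c=im['color']
gx,gy,th=np.load('gap.npy');X=np.array([np.cos(th),np.sin(th),0]);Y=np.array([-X[1],X[0],0]);G=np.array([gx,gy,0])
# front rim edge position from the top view, sampled along x at several y (mid brightness crossing)
for y in(-30,-20,0,20,30):
    d=np.arange(.02,.125,.0005);q=proj(im,im['pose'],[G+X*k+Y*y/1e3+[0,0,.022] for k in d])
    v=cv2.remap(c.min(2).astype(np.float32),q[:,0].astype(np.float32)[None],q[:,1].astype(np.float32)[None],cv2.INTER_LINEAR)[0]
    print(y,v[::6].astype(int))
# caddy left edge in side view
for r in(195,205,215,222):print(r,s['color'][r,308:330].min(1))
E
python3 end.py 15 -1
```

```text
w15 t 30.05 TRAY gap mm/deg [-2.9 -0.4  0.1] err 23803 | tcp -93.1 0.7 z -0.0052 yaw 0.1 F [-1.9  0.5  0.6]
-30 [111 132 188 231 241 229 215 223 247 253 253 252 247 240 233 209 158 100  68  61  61  60  61  66  75  82  89  95  97 106 128 161 197 222 219]
-20 [113 118 149 201 227 222 199 181 189 199 205 204 185 169 180 178 140  92  65  64  74  89 102 107 109 110 111 115 132 163 194 218 226 207 156]
0 [120 114 112 127 155 175 181 183 194 209 215 206 181 165 185 181 140  98  95 107 113 113 112 110 109 109 110 124 164 187 166 125  84  63  58]
20 [125 120 118 119 134 166 175 175 178 185 189 187 171 157 160 156 123  85  73  87 102 107 104 106 106 109 107 107 116 135 172 216 240 223 150]
30 [142 132 131 129 123 119 125 152 180 194 198 197 195 195 193 180 138  86  60  61  69  84  96 103 105 103 100  98  99  99 106 132 161 174 176]
195 [ 60  62  58  58  56  59  58  57  59  68 114 127 126 129 135 135 112  68  68 111  97  60]
205 [ 58  57  59  60  60  61  58  60  63  64  91 110 119 124 126 131 131 133 133 132 133 137]
215 [ 78  85  82  74  66  62  59  54  57  64  94 107 106 106 124 134 134 127 116 121 129 145]
222 [191 191 170 137 106  88 116 154 172 132 110 120 126 130 133 135 139 138 136 136 135 136]
```

Call:
arm_command(offset=[[0.15,0,0],[0.15,0,0],[0.1,0,0],[0,0,0]], twist=[[0,0,0],[0,0,0],[0,0,0],[0,0,0]], claw=[-0.35,-0.35,-0.35,-0.35])

```text
time: 30.7
ee_pos: [0.5823, -0.074, -0.0051]
orientation: [0.0, 1.0, -0.023, 0.0]
wrist_force: [-1.9, -0.7, 1.2]
opening: 0.322
grip_force: 0.9
```

```bash
python3 end.py 16 1
```

```text
w16 t 30.7 TRAY gap mm/deg [ 1.1 -0.3  0.1] err 23916 | tcp -89.1 0.7 z -0.0051 yaw 0.1 F [-1.9 -0.7  1.2]
-30 [119 115 115 141 197 237 236 217 212 243 251 252 248 241 235 228 215 172 115  73  59  58  60  65  73  83  90  94  98 106 127 160 196 221 219]
-20 [122 118 114 122 160 199 204 190 178 179 187 195 198 183 169 179 189 161 112  76  75  90 100 108 109 110 109 114 130 161 194 219 227 209 156]
0 [126 121 118 112 115 138 161 174 182 191 203 211 208 191 164 165 173 149 121 112 112 112 111 111 111 109 111 126 164 186 167 125  83  62  56]
20 [130 127 124 120 116 116 134 154 164 172 184 191 189 175 160 160 163 141 103  90 103 108 106 105 107 106 107 108 116 136 172 215 239 223 150]
30 [183 168 153 139 125 118 115 115 132 161 185 197 198 196 195 194 180 144  93  68  70  83  96 104 106 104 100  98  98 101 107 132 157 173 174]
195 [ 60  61  59  61  59  58  60  61  58  71 114 128 125 131 133 136 112  67  67 111  95  59]
205 [ 56  58  57  61  61  60  59  61  58  66  92 111 119 123 129 128 133 132 133 136 137 139]
215 [105 126 124 100  78  65  60  58  57  63  93 109 105 108 125 133 135 127 118 119 130 145]
222 [190 190 171 139 106  87 109 129 148 165 150 129 125 131 133 136 138 137 136 136 132 134]
```

```bash
cat > cad.py <<'E'
from tw import *
# caddy edge position in the side view, averaged over rows and 3 pictures; also tray x from wrist and top
e=[];f=[];gx,gy,th=np.load('gap.npy');X=np.array([np.cos(th),np.sin(th),0]);Y=np.array([-X[1],X[0],0]);G=np.array([gx,gy,0])
for _ in range(3):
    s=snap('side')['color'].min(2).astype(float)
    r=s[196:212,312:322];e.append(((r-58)/70).clip(0,1).sum(1).mean())
im=snap('top');c=im['color'].min(2).astype(np.float32)
for y in(-35,-30,30,35):
    d=np.arange(.055,.09,.0002);q=proj(im,im['pose'],[G+X*k+Y*y/1e3+[0,0,.022] for k in d]).astype(np.float32)
    v=cv2.remap(c,q[:,:1].copy(),q[:,1:].copy(),cv2.INTER_LINEAR)[:,0];f.append(d[np.argmax(v<(v[:60].mean()+v.min())/2)]*1e3)
print('caddy edge px (3.7mm each)',np.round(e,3),'front',np.round(f,1))
E
python3 cad.py
```

```text
caddy edge px (3.7mm each) [3.167 3.164 3.166] front [72.2 72.4 72.  72.2]
```

Call:
arm_command(offset=[[0.1,0,0],[0.1,0,0],[0,0,0]], twist=[[0,0,0],[0,0,0],[0,0,0]], claw=[-0.35,-0.35,-0.35])

```text
time: 31.42
ee_pos: [0.5842, -0.074, -0.0052]
orientation: [-0.0, 1.0, -0.023, -0.0]
wrist_force: [-3.1, 0.7, 1.0]
opening: 0.324
grip_force: 1.1
```

```bash
python3 cad.py;python3 -c "
from h import *;print(manip.observe()['wrist_force'])"
```

```text
caddy edge px (3.7mm each) [3.173 3.176 3.177] front [73.6 73.6 74.2 73.6]
[-2.47803823  0.11189777  0.05688437]
```

Call:
arm_command(offset=[[0.1,0,0],[0,0,0]], twist=[[0,0,0],[0,0,0]], claw=[-0.35,-0.35])

```text
time: 31.88
ee_pos: [0.5852, -0.0741, -0.0052]
orientation: [-0.0, 1.0, -0.023, 0.0]
wrist_force: [-2.1, 0.8, 1.4]
opening: 0.326
grip_force: 1.1
```

```bash
python3 cad.py;python3 -c "
from h import *;s=manip.observe();print(s['wrist_force'],s['time'])"
```

```text
caddy edge px (3.7mm each) [3.181 3.179 3.19 ] front [75.  75.  74.8 75. ]
[-1.40427176 -1.02188727  0.21113854] 32.075
```

Call:
arm_command(offset=[[0.1,0,0],[0,0,0]], twist=[[0,0,0],[0,0,0]], claw=[-0.35,-0.35])

```text
time: 32.33
ee_pos: [0.5862, -0.0741, -0.0052]
orientation: [0.0, 1.0, -0.023, 0.0]
wrist_force: [-1.6, -0.4, 1.6]
opening: 0.324
grip_force: 1.1
```

```bash
python3 cad.py;python3 -c "
from h import *;s=manip.observe();print(s['wrist_force'],s['time'])"
```

```text
caddy edge px (3.7mm each) [3.182 3.157 3.176] front [75.6 76.  75.2 75.4]
[-1.70934889 -0.59408535  1.77682617] 32.525
```

Call:
arm_command(offset=[[0.1,0,0],[0,0,0]], twist=[[0,0,0],[0,0,0]], claw=[-0.35,-0.35])

```text
time: 32.78
ee_pos: [0.5872, -0.0742, -0.0052]
orientation: [0.0, 1.0, -0.023, 0.0]
wrist_force: [-2.7, 0.7, 0.9]
opening: 0.325
grip_force: 1.1
```

```bash
python3 cad.py;python3 -c "
from h import *;s=manip.observe();print(s['wrist_force'],s['time'])"
```

```text
caddy edge px (3.7mm each) [3.2   3.164 3.16 ] front [77.  76.6 76.4 76.4]
[-1.22649265  0.53996287  0.41745836] 32.975
```

Call:
arm_command(offset=[[0.08,0,0],[0,0,0]], twist=[[0,0,0],[0,0,0]], claw=[-0.35,-0.35])

```text
time: 33.22
ee_pos: [0.588, -0.0742, -0.0051]
orientation: [0.0, 1.0, -0.023, 0.0]
wrist_force: [-2.6, -0.5, 1.6]
opening: 0.329
grip_force: 1.2
```

```bash
python3 cad.py;python3 -c "
from h import *;s=manip.observe();print(s['wrist_force'],s['time'])"
```

```text
caddy edge px (3.7mm each) [3.184 3.207 3.204] front [79.2 78.  77.2 77.6]
[-3.33274027  0.39156828  1.8327112 ] 33.425
```

Call:
arm_command(offset=[[0.07,0,0],[0,0,0]], twist=[[0,0,0],[0,0,0]], claw=[-0.35,-0.35])

```text
time: 33.67
ee_pos: [0.5887, -0.0742, -0.0052]
orientation: [0.0, 1.0, -0.023, 0.0]
wrist_force: [-2.3, 0.9, 1.4]
opening: 0.326
grip_force: 1.2
```

```bash
python3 cad.py;python3 -c "
from h import *;s=manip.observe();print(s['wrist_force'],s['time'])"
```

```text
caddy edge px (3.7mm each) [3.186 3.179 3.176] front [79.8 79.2 77.8 78.4]
[-2.45398274 -0.00343159  1.41658347] 33.875
```

Call:
arm_command(offset=[[0.07,0,0],[0,0,0]], twist=[[0,0,0],[0,0,0]], claw=[-0.35,-0.35])

```text
time: 34.12
ee_pos: [0.5894, -0.0743, -0.0052]
orientation: [0.0, 1.0, -0.023, 0.0]
wrist_force: [-2.9, 0.4, 1.4]
opening: 0.326
grip_force: 1.2
```

```bash
python3 cad.py;python3 -c "
from h import *;s=manip.observe();print(s['wrist_force'],s['time'])"
```

```text
caddy edge px (3.7mm each) [3.195 3.186 3.168] front [79.8 79.4 78.2 78.8]
[-1.95048162 -0.32059062  1.23766328] 34.325
```

Call:
arm_command(offset=[[0.07,0,0],[0,0,0]], twist=[[0,0,0],[0,0,0]], claw=[-0.35,-0.35])

```text
time: 34.58
ee_pos: [0.5898, -0.0743, -0.0052]
orientation: [-0.0, 1.0, -0.023, -0.0]
wrist_force: [-4.2, 0.6, 1.8]
opening: 0.324
grip_force: 2.0
```

```bash
python3 cad.py;python3 -c "
from h import *;s=manip.observe();print(s['wrist_force'],s['time'])"
```

```text
caddy edge px (3.7mm each) [3.197 3.168 3.167] front [80.  79.6 78.8 79.2]
[-3.52638623  0.12910416  1.41386218] 34.775
```

Call:
arm_command(offset=[[0.07,0,0],[0,0,0]], twist=[[0,0,0],[0,0,0]], claw=[-0.35,-0.35])

```text
time: 35.02
ee_pos: [0.59, -0.0743, -0.0053]
orientation: [-0.0, 1.0, -0.023, -0.001]
wrist_force: [-7.4, 0.2, 3.9]
opening: 0.329
grip_force: 3.6
```

```bash
python3 end.py 17 8;python3 cad.py
```

```text
w17 t 35.02 TRAY gap mm/deg [ 8.  -0.2  0.2] err 23755 | tcp -81.4 0.7 z -0.0053 yaw 0.1 F [-7.4  0.2  3.9]
-30 [130 128 124 121 116 114 134 183 222 209 194 227 239 239 236 230 224 221 220 192 138  87  65  67  75  84  91  95  99 108 128 161 197 222 220]
-20 [131 130 127 123 117 115 113 133 169 183 185 180 183 191 197 193 180 178 192 190 150 108 101 106 108 109 108 113 131 163 194 218 227 208 157]
0 [133 130 129 126 123 117 113 114 130 160 184 194 198 200 201 190 164 150 165 162 140 121 112 110 110 109 109 125 163 187 166 124  82  61  54]
20 [139 136 132 130 127 124 120 115 112 128 154 172 179 181 182 176 167 168 182 179 148 116 107 107 105 106 107 107 115 135 173 215 239 223 151]
30 [171 171 171 163 148 135 131 131 130 127 120 129 158 183 195 197 197 194 192 172 132 103  99 104 106 104 100  98  98 101 108 129 156 175 180]
195 [ 61  61  60  59  58  60  60  57  61  69 113 131 127 129 134 136 110  67  64 110  96  60]
205 [ 57  56  59  61  61  60  59  60  57  64  94 112 120 123 126 130 131 133 132 135 138 137]
215 [109 125 135 128 110  96  90  76  59  67  93 108 107 109 125 134 134 128 117 120 131 144]
222 [190 191 171 139 104  90 117 129 129 130 147 171 163 141 135 138 139 138 137 136 133 134]
caddy edge px (3.7mm each) [3.185 3.182 3.209] front [80.2 79.6 79.4 79.6]
```

The force rises from 2 to 7 N while the caddy's edge stays put, so the tray's front is touching the caddy's foot. I'll withdraw the hand.

Call:
arm_command(offset=[[-0.1,0,0],[-0.3,0,0],[-1,0,0],[-2,0,0],[-2,0,0],[0,0,-3],[0,0,-4],[0,0,-4],[-4,0,0],[-4,0,0],[0,0,0],[0,0,0]], twist=[[0,0,0],[0,0,0],[0,0,0],[0,0,0],[0,0,0],[0,0,0],[0,0,0],[0,0,0],[0,0,0],[0,0,0],[0,0,0],[0,0,0]], claw=[-0.35,-0.35,-0.35,-0.35,-0.35,-0.35,-0.35,-0.35,-0.35,-0.35,-0.35,-0.35])

```text
time: 36.88
ee_pos: [0.4577, -0.0683, 0.1052]
orientation: [0.0, 1.0, -0.023, 0.001]
wrist_force: [0.4, 0.7, 0.0]
opening: 0.327
grip_force: 0.0
```

```bash
python3 cad.py
python3 - <<'E'
from tw import *
im=snap('top');run(im,(278,183,314,240),(.675,-.079,-.05),False);twist_fit('w18',(5,0,0))
E
```

```text
caddy edge px (3.7mm each) [3.255 3.224 3.234] front [80.2 79.4 78.4 78.8]
tray [ 0.6736 -0.0806] -4.79 err 69.2 | gap frame mm 2.4 -1.7 deg -2.06
w18 t 37.12 TRAY gap mm/deg [-1.3 -0.2  0.2] err 689 | tcp -214.2 0.5 z 0.1047 yaw 0.1 F [-0.3  0.2  0.7]
```

```bash
python3 -c "
from plant import manip;print(manip.sign_off())"
```

```text
the job is handed in; nothing more can be done
None
```

The job is handed in at about 37 s of the 64 s allowed: the tray is through the gap, about 0.2° and 0.2 mm off its line (wrist camera), touching the caddy's foot by force, and the caddy showed no shift beyond about 0.2 mm; no verdict was returned, and the last two camera fits put the tray 5–9 mm short of that contact.

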